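Slide the slicer strip off the block edge and bridge it over the drying rack

TASK

The washed aluminium slicer strip lies flat on the thick white cutting block, too thin to get a proper grip on there: slide it along the block until one end sticks out past an edge that has room for the fingers, and pick it up by that end. Carry it to the drying rack and lower it, not drop it, across both rails in the free space beside the wide plate, square to the rails and with about as much sticking out at both ends, lying flat and not touching the wide plate. Leave everything else where it stands.

Things in the scene. Friction and masses are not known exactly. Their poses are not given: they have to be found in the camera images.
- strip: Plain thin aluminium strip with bare metal finish, 200 long (its y axis) x 40 wide (its x axis) x 3 mm thick, about 80 g, two small dark dots (not openings) near its ends. Both ends are alike. Origin: centre of its underside. Starts flat on the block, lengthwise within about 25 degrees of the block's y axis. It slides easily on the slick block (friction about 0.25): pressed from above with 4 to 8 N by shut fingertips and dragged slowly, it follows them.
- strip_a (a point): Middle of the strip's end at its +y, at mid thickness (100 mm from the strip's centre).
- strip_b (a point): Middle of the strip's end at its -y, at mid thickness (100 mm from the strip's centre).
- block: Thick white plastic cutting block, fixed to the table: 280 (x) x 240 (y) x 50 mm high. Origin: centre of its underside, on the table; its top is 50 mm up. The canister stands beside one of its two y faces, the low tray beside the other. It may stand left or right of the robot, the rack on the other side.
- rack: Stainless drying rack, fixed: a shallow drip tray 280 (x) x 160 (y) x 18 mm high, above it two flat-topped rails along x, centred at y = -50 and +50 mm, each 8 mm wide, 10 mm deep, flat tops 70 mm above the table, usable from x = -127 to +127 mm between 8 mm thick end stops that rise 12 mm above the rails. Legs only under the rail ends. Origin: centre of the underside, on the table.
- wide_plate: Wider aluminium plate already drying across both rails: 60 (x) x 200 (y) x 5 mm thick, 160 g, loose. Origin: centre of its underside. It lies square across the rails, centred between them, anywhere up to 70 mm from the rack's middle along the rails. Must not be moved.
- canister: Steel round canister with a black knob, 90 mm diameter, 141 mm high with knob, loose, 0.9 kg, standing about 20 mm from the block and blocking that side. Origin: centre of its underside. Leave alone.
- tray: Shallow open black plastic tray 130 x 100 x 18 mm high, loose, on the table beside the block on the side away from the canister; low enough that fingers reaching over it to the height of the block's top clear it. Origin: centre of its underside. Leave alone.
- stone: Brick-red sharpening stone on a black base, 30 (x) x 80 (y) x 28 mm high, loose on the block near its +x or -x border. Origin: centre of its underside. Leave alone.
- wheel: Small orange round knob-shaped grinding wheel, 36 mm diameter, 37 mm high, loose on the block near the border opposite the stone. Origin: centre of its underside. Leave alone.
- sprayer: White bottle with blue cap, 60 mm diameter, 150 mm high, loose on the table beyond the work, about straight ahead. Origin: centre of its underside. Leave alone.
- tray_stack: Stack of black trays, one solid piece about 104 x 84 x 42 mm high, beyond the work near the bottle. Origin: centre of its underside. Leave alone.
Mind the look-alikes: they are no part of the job. What is shaped like the wide_plate but blue or turquoise is not meant.

How it is judged:
On the way, in this order (a step that is already met when the one before it is completed fails the run):
1. the strip, still lying flat on the block, has an end at least 25 mm past one of the block's edges ((y of any of strip_a, strip_b in the frame of block above 0.145 m or y of any of strip_a, strip_b in the frame of block below -0.145 m or x of any of strip_a, strip_b in the frame of block above 0.165 m or x of any of strip_a, strip_b in the frame of block below -0.165 m) and angle between strip's own z axis and vertical below 0.06 rad and z of strip in the frame of block between 0.047 and 0.054 m and x of strip in the frame of block between -0.14 and 0.14 m and y of strip in the frame of block between -0.12 and 0.12 m), for 0.2 s.
2. the strip is held by the fingers down at the rails (underside less than 8 mm above them), over both rails and square to them (z of strip in the frame of rack between 0.066 and 0.078 m and y of strip in the frame of rack between -0.03 and 0.03 m and x of strip in the frame of rack between -0.11 and 0.11 m and angle between the y axis of strip and the y axis of rack, either way round below 0.2 rad and contact force between the fingers and strip above 0.3 N), for 0.1 s.
At the end, for the whole second after the job is handed in: The strip rests flat (within 0.06 rad) on both rails, at rail height within 4 mm, its centre within 30 mm of the rack's centre line across the rails and within 110 mm of the rack's middle along them, square to the rails within 0.2 rad, not touching the wide plate, released and still (z of strip in the frame of rack between 0.066 and 0.074 m and y of strip in the frame of rack between -0.03 and 0.03 m and x of strip in the frame of rack between -0.11 and 0.11 m and angle between the y axis of strip and the y axis of rack, either way round below 0.2 rad and angle between strip's own z axis and vertical below 0.06 rad and contact force between strip and wide_plate below 0.05 N and contact force between strip and the fingers below 0.05 N and linear speed of strip below 0.02 m/s and angular speed of strip below 0.1 rad/s).
It fails at once if the wide plate was moved by more than 12 mm (distance of wide_plate from where it was at the start of the episode above 0.012 m).
It fails at once if the canister, stone, wheel, tray, bottle or tray stack was moved by more than 20 mm (distance of any of canister, tray, stone, wheel, sprayer, tray_stack from where it was at the start of the episode above 0.02 m).
It fails at once if the strip fell towards the table (height (world z) of strip below 0.015 m).
It also fails if it takes over 58 s, if anything falls off the work surface, if the arm or the gripper's body presses on something with over 40 N, if the wrist force passes 120 N, or if a joint passes its speed limit or range.

ROBOT

A 6-joint arm with a two-finger parallel gripper is mounted at the origin on the work surface. World frame = base frame: x ahead of the robot, y to its left, z up, the work surface at z = 0. Lengths are in m, angles in rad, forces in N, time in s.
With the tool pointing down it reaches from about 0.225 to 0.875 m from the base axis. Payload 3.4 kg.
Tool frame: the origin (TCP) lies at the very end of the fingers, on their centre line; the grasp point (between the pads) lies 19 mm behind it (grasp_offset is the distance from the TCP to the grasp point, in m); y points along the fingers, z is the direction in which the jaws open and shut, and the axes are right-handed (so a half turn about y gives the same grasp; the last joint's range is limited). The gripper opens to 85 mm and grips with 20 to 120 N. Pads are 22 mm wide; open, the fingers measure 114 mm over their backs; the gripper's body (76 mm by 85 mm) begins 54 mm behind the grasp point. The pads swing forward as they close: fully open they stand 13 mm farther back than shut.
Start: joints at [1.126, 0.276, 1.505, -0, 1.361, -0.121], TCP at [0.183, 0.545, 0.231] pointing down, gripper open.
Joint ranges: [-2.89, 2.89], [-0.75, 2.08], [0.22, 2.7], [-1.18, 4.32], [0.11, 2.71], [-2.7, 2.7]. Speed limits (rad/s): [2.57, 2.57, 3.14, 3.14, 3.14, 3.14].

INTERFACE

Orientations are given as a unit quaternion [w, x, y, z].
In Python, from rig import get_state, get_image, sign_off, grasp_offset gives the robot as it stands.
- The arm moves only by the shell command python3 -m jog 'ROWS' [FORCE]. ROWS is JSON, one flat list of numbers, 7 for each row, row after row: the closure in counts, from 0 (fully open) to 255 (shut), then the shift along the tool's x, y, z in cm, then the turn, a rotation vector about the tool's x, y, z in units of 8 degrees (1.0 is 8 degrees). In form: [jaw, tx, ty, tz, rx, ry, rz, jaw, tx, ty, tz, rx, ry, rz, ...]. A call has 1 to 12 rows; each row is the pose to reach, as a shift and turn from the pose commanded when the call began, along the tool's axes at that moment; what a row does not reach only later rows make up. A row lasts 1/8 s, in which the tool goes at most 62.5 mm and 10.7 degrees, less where a joint would pass 70% of its speed; a pose out of reach is approached as far as the arm can. A call with a gripper value outside its range is refused whole. The fingers move at their own pace and stop on an object; FORCE is the grip in N (left out, the last holds). Time passes only in rows, so rows that repeat a pose let the fingers close. It gives the time, the measured TCP pose, the force and the opening at its end, in the units of the state.
- get_state(): the state, without advancing time (a new reading comes with each control period).
- get_image(name): name is "scene" or "top"; returns a dict with "color" (480x640x3 uint8, blue, green, red), "mtx" (3x3 intrinsics, pixels), "R" (3x3) and "t" (3): a world point X has camera coordinates R X + t. Camera axes: x right, y down, z forward; pixel columns grow to the right and rows downward; lengths in m; the calibration is good to about 2 mm. A picture is of the moment at which its call begins. There is no depth.
- sign_off(): hands the job in, once; it reports no verdict.
The state is a dict: "clock": time; "qpos": joint angles; "qd": joint speeds; "effort": joint torques, N m; "position": TCP position; "ee_rot": TCP orientation; "contact_force": force on the tool from outside, world axes, zero at the start; "moment": the same for the moment, N m; "width": finger opening in m.
Only numpy, scipy, OpenCV 4.12 (cv2) and the standard library are available. Lean on these libraries where they do the work, as an engineer would, in place of code of your own. Each camera call takes 0.05 s, during which the arm holds its last target.

## Working session

There is one attempt and no reset: what is moved stays moved. The work goes in short steps, Python scripts to look and compute and a shell command to move; the robot and the scene stay as the last step left them, time stands still between calls to the robot, and variables do not carry over. Pictures are saved under pics/ and viewed, and the job is handed in when it is done.

```bash
mkdir -p pics; ls; python3 - <<'E'
from rig import *
import cv2
s=get_state();print(s, grasp_offset)
for n in("scene","top"):
    i=get_image(n);cv2.imwrite(f"pics/{n}0.png",i["color"]);print(n,i["mtx"],i["R"],i["t"])
E
```

```text
pics
{'clock': 0.0, 'qpos': array([ 1.12600130e+00,  2.76596165e-01,  1.50613907e+00,  1.22026020e-05,
        1.36068614e+00, -1.21002312e-01]), 'qd': array([ 8.85105124e-04, -8.31269258e-04,  6.93046984e-04,  7.65799703e-04,
       -3.30687418e-04,  4.44990953e-05]), 'effort': array([ 7.75609369e-04, -4.16756237e+01, -2.45808184e+01,  1.22787907e-05,
        1.06704500e-02, -3.33018068e-05]), 'position': array([0.18271876, 0.54464129, 0.23043667]), 'ee_rot': array([-0.69724011,  0.69847945, -0.11416395,  0.1137949 ]), 'contact_force': array([ 0.4847366 , -0.1522738 , -0.38487289]), 'moment': array([-0.00361789, -0.02010656,  0.0012838 ]), 'width': 0.08538839262889257} 0.0187
scene [[604.58161755   0.         325.02761479]
 [  0.         604.58161755 237.2337249 ]
 [  0.           0.           1.        ]] [[-0.80049148  0.59929358  0.00778392]
 [ 0.38025616  0.51787077 -0.76629963]
 [-0.46326951 -0.61045644 -0.64243622]] [ 0.39895732 -0.11613919  1.64322139]
top [[477.20285381   0.         317.73105778]
 [  0.         477.20285381 245.94308078]
 [  0.           0.           1.        ]] [[-2.64827738e-02 -9.99649217e-01 -3.23497286e-04]
 [-9.84471431e-01  2.61368579e-02 -1.73588209e-01]
 [ 1.73535772e-01 -4.27862342e-03 -9.84818272e-01]] [-0.0281655   0.48189366  1.31546937]
```

View pics/top0.png

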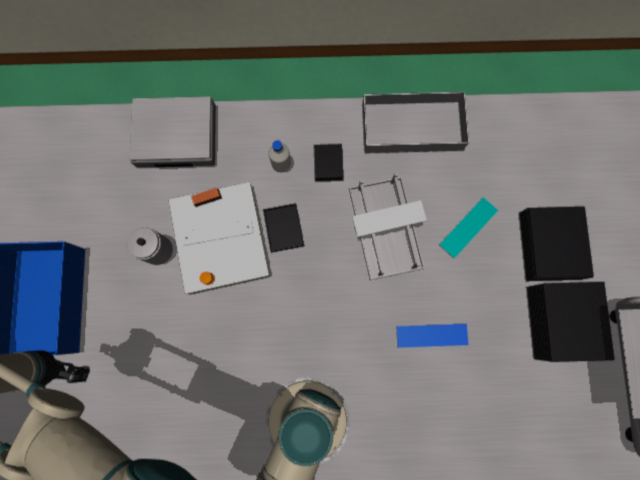

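View pics/scene0.png

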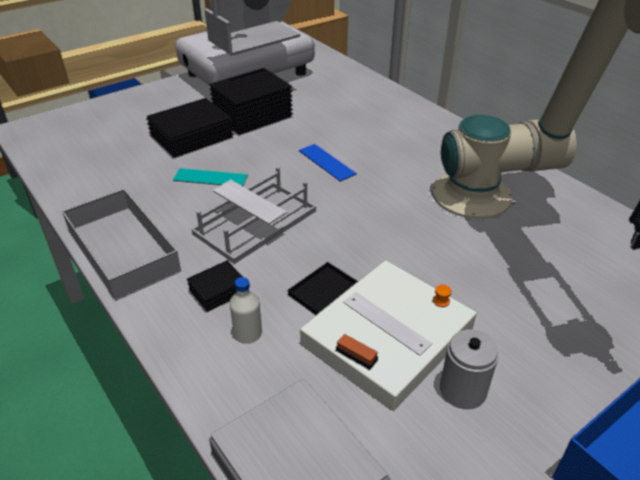

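The block is on the robot's left: canister at (150,245) on its +y side, black tray at (285,228) on its −y side, and the strip across the middle from about (185,240) to (250,230) in the top view. The rack is at (387,228). The pale plate across it at (390,218) is the wide plate. The turquoise plate at (468,228) and the blue one at (432,335) are look-alikes. I'll enlarge both views to confirm.

```bash
python3 - <<'E'
import cv2,numpy as np
t=cv2.imread("pics/top0.png");s=cv2.imread("pics/scene0.png")
a=cv2.resize(t[170:310,120:320],None,fx=4,fy=4,interpolation=cv2.INTER_CUBIC)
cv2.imwrite("pics/c1.png",a)
a=cv2.resize(t[160:290,330:480],None,fx=4.5,fy=4.5,interpolation=cv2.INTER_CUBIC);cv2.imwrite("pics/c2.png",a)
a=cv2.resize(s[250:410,280:480],None,fx=3.7,fy=3.7,interpolation=cv2.INTER_CUBIC);cv2.imwrite("pics/c3.png",a)
a=cv2.resize(s[150:270,170:330],None,fx=5,fy=5,interpolation=cv2.INTER_CUBIC);cv2.imwrite("pics/c4.png",a)
E
```

```text
(no output)
```

View pics/c1.png

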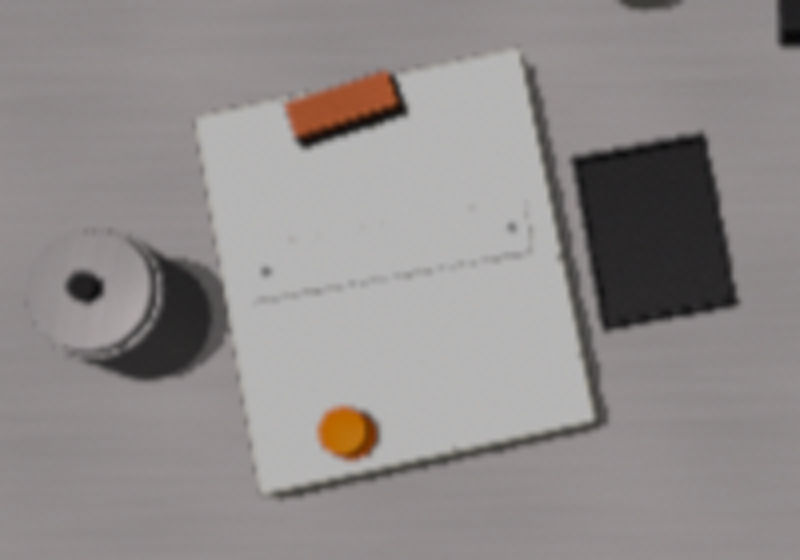

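View pics/c2.png

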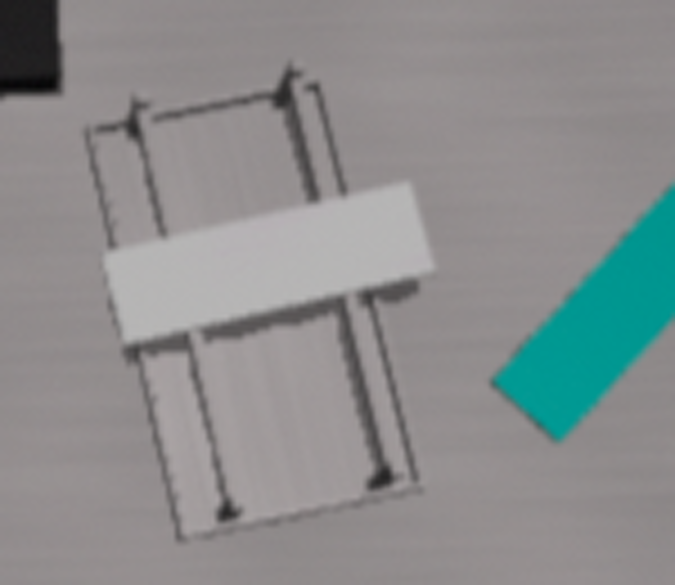

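View pics/c3.png

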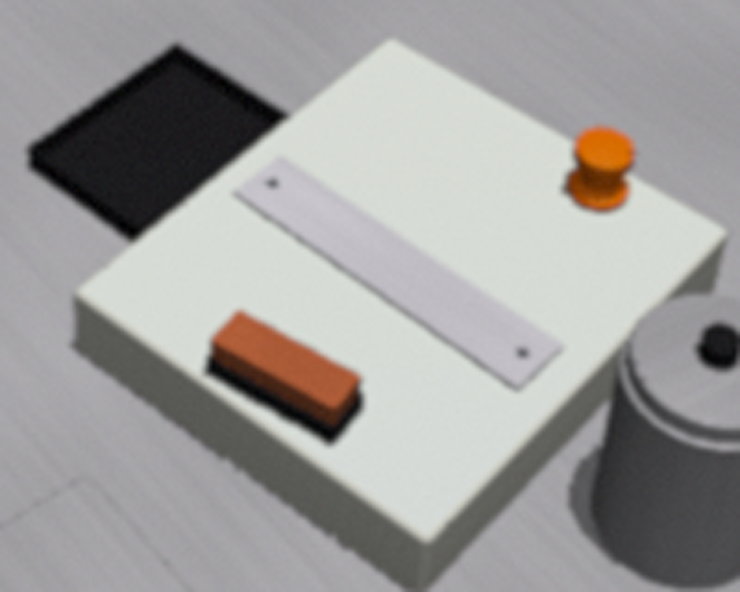

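View pics/c4.png

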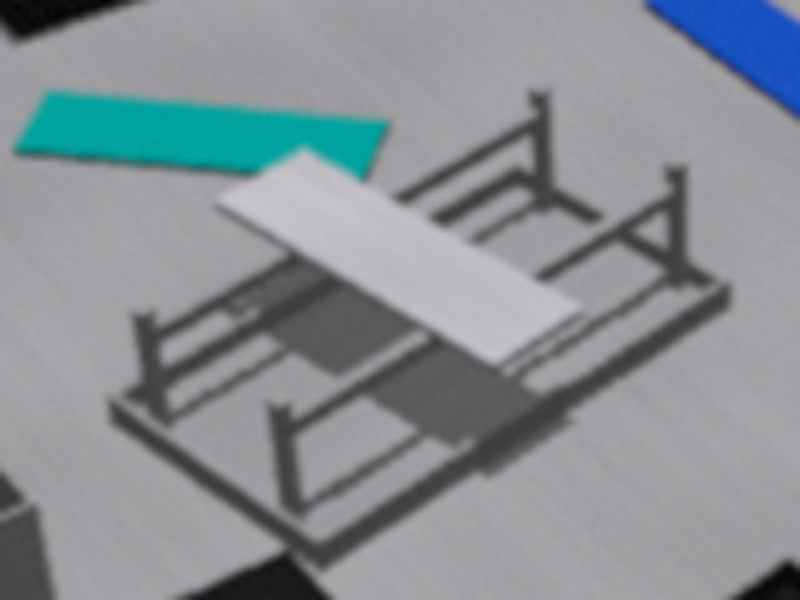

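The c3 crop shows the strip clearly: bare metal, two dots at crop (272,183) and (523,352), lying on the white block with the black tray beyond its upper-left edge. c4 shows the pale plate lying across the rails, which is the real wide plate. The turquoise one lies on the table. Next I turn these pixels into positions.

```bash
cat > h.py <<'E'
import numpy as np,cv2
from rig import get_image,get_state
from scipy.spatial.transform import Rotation as Ro
C={}
C['top']=(np.array([[477.20285381,0,317.73105778],[0,477.20285381,245.94308078],[0,0,1]]),np.array([[-2.64827738e-02,-9.99649217e-01,-3.23497286e-04],[-9.84471431e-01,2.61368579e-02,-1.73588209e-01],[1.73535772e-01,-4.27862342e-03,-9.84818272e-01]]),np.array([-0.0281655,0.48189366,1.31546937]))
C['scene']=(np.array([[604.58161755,0,325.02761479],[0,604.58161755,237.2337249],[0,0,1]]),np.array([[-0.80049148,0.59929358,0.00778392],[0.38025616,0.51787077,-0.76629963],[-0.46326951,-0.61045644,-0.64243622]]),np.array([0.39895732,-0.11613919,1.64322139]))
def ray(n,px,z):
    K,R,t=C[n];d=R.T@np.linalg.inv(K)@np.array([px[0],px[1],1.]);c=-R.T@t
    return (c+d*(z-c[2])/d[2])[:2]
def proj(n,X):
    K,R,t=C[n];p=K@(R@np.asarray(X,float)+t);return p[:2]/p[2]
def crop(n,pts,off,f,z): return np.array([ray(n,((p[0]+.5)/f-.5+off[0],(p[1]+.5)/f-.5+off[1]),z) for p in pts])
E
python3 - <<'E'
from h import *
np.set_printoptions(precision=4,suppress=True)
def rep(nm,a):
    print(nm,a.tolist() and np.round(a,4).tolist(),'c',a.mean(0),'sides',np.linalg.norm(a-np.roll(a,-1,0),axis=1),'ang01',np.degrees(np.arctan2(*(a[1]-a[0])[::-1])))
T=(120,170);S=(280,250);T2=(330,160);S2=(170,150)
rep('block top',crop('top',[(197,118),(521,50),(602,422),(265,494)],T,4,.05))
rep('block scn',crop('scene',[(392,40),(727,233),(427,540),(77,297)],S,3.7,.05))
rep('strip scn',crop('scene',[(278,158),(236,193),(519,388),(562,348)],S,3.7,.053))
rep('dots scn',crop('scene',[(272,183),(523,352)],S,3.7,.053))
rep('dots top',crop('top',[(512,227),(265,271)],T,4,.053))
rep('plate top',crop('top',[(105,252),(410,182),(435,270),(125,345)],T2,4.5,.075))
rep('plate scn',crop('scene',[(305,148),(585,308),(500,366),(217,203)],S2,5,.075))
rep('rack top',crop('top',[(88,130),(318,85),(418,488),(182,538)],T2,4.5,.018))
rep('rack scn',crop('scene',[(112,405),(322,550),(730,290)],S2,5,.018))
rep('railends scn(82)',crop('scene',[(147,318),(280,408),(677,170),(540,93)],S2,5,.082))
rep('tray top',crop('top',[(575,158),(704,136),(736,300),(607,328)],T,4,.018))
rep('stone',crop('top',[(287,105),(389,72),(403,103),(300,140)],T,4,.078))
rep('wheel',crop('top',[(345,432)],T,4,.087))
print(Ro.from_quat(get_state()['ee_rot'][[1,2,3,0]]).as_matrix())
E
```

```text
block top [[0.6277, 0.3838], [0.6725, 0.1506], [0.4002, 0.0945], [0.3562, 0.3291]] c [0.5142 0.2395] sides [0.2374 0.2779 0.2387 0.277 ] ang01 -79.14696273154763
block scn [[0.4048, 0.1019], [0.3603, 0.3325], [0.6298, 0.3844], [0.6772, 0.1567]] c [0.518  0.2439] sides [0.2349 0.2744 0.2326 0.2778] ang01 100.93361859465276
strip scn [[0.5262, 0.1414], [0.5626, 0.1489], [0.5309, 0.3446], [0.4943, 0.3387]] c [0.5285 0.2434] sides [0.0372 0.1983 0.0371 0.1999] ang01 11.611370930467944
dots scn [[0.5414, 0.1549], [0.5126, 0.3285]] c [0.527  0.2417] sides [0.176 0.176] ang01 99.40485306964482
dots top [[0.5408, 0.1568], [0.5136, 0.3316]] c [0.5272 0.2442] sides [0.1769 0.1769] ang01 98.85127195718626
plate top [[0.559, -0.1419], [0.5989, -0.3349], [0.542, -0.3468], [0.4996, -0.1519]] c [ 0.5499 -0.2439] sides [0.1971 0.0582 0.1995 0.0602] ang01 -78.29815273744703
plate scn [[0.5407, -0.3507], [0.5001, -0.1531], [0.5574, -0.1396], [0.6008, -0.3344]] c [ 0.5498 -0.2445] sides [0.2017 0.0589 0.1995 0.0623] ang01 101.59951289298252
rack top [[0.6553, -0.1386], [0.6821, -0.2915], [0.4128, -0.34
[... 203 characters left out ...]
63 0.2756 0.3179] ang01 100.78272896178564
railends scn(82) [[0.6772, -0.2619], [0.6599, -0.1657], [0.4031, -0.2131], [0.4204, -0.313]] c [ 0.5402 -0.2384] sides [0.0978 0.2612 0.1013 0.2618] ang01 100.19135139734921
tray top [[0.5992, 0.1156], [0.6133, 0.0206], [0.4902, -0.0003], [0.4721, 0.0933]] c [0.5437 0.0573] sides [0.096  0.1249 0.0953 0.129 ] ang01 -81.53120237809544
stone [[0.6275, 0.3118], [0.6497, 0.2401], [0.6268, 0.23], [0.6018, 0.3021]] c [0.6264 0.271 ] sides [0.075  0.0251 0.0764 0.0275] ang01 -72.74906629340177Traceback (most recent call last):
  File "<stdin>", line 18, in <module>
  File "<stdin>", line 4, in rep
IndexError: index 1 is out of bounds for axis 0 with size 1
```

```bash
cat >> h.py <<'E'
np.set_printoptions(precision=4,suppress=True)
def goal(p,yaw):
    """rows numbers: shift cm & turn (8deg units) to TCP p, pointing down, jaw axis along world angle yaw (deg, mod 180)"""
    s=get_state();R=Ro.from_quat(s['ee_rot'][[1,2,3,0]]);best=None
    for k in(0,180):
        a=np.radians(yaw+k);z=np.array([np.cos(a),np.sin(a),0]);y=np.array([0,0,-1.]);x=np.cross(y,z)
        G=Ro.from_matrix(np.c_[x,y,z]);rv=(R.inv()*G).as_rotvec()
        if best is None or np.linalg.norm(rv)<np.linalg.norm(best):best=rv
    print('pos',s['position'],'q',s['qpos'],'F',s['contact_force'],'w',s['width'],'t',s['clock'])
    print('shift cm',R.inv().apply(np.array(p)-s['position'])*100,'turn',np.degrees(best)/8)
E
python3 - <<'E'
from h import *
s=get_state();print(Ro.from_quat(s['ee_rot'][[1,2,3,0]]).as_matrix())
u=np.array([-.16,.987])
p=np.array([.5275,.243])-.012*u
print(p);goal([*p,.10],9.2)
E
```

```text
[[ 0.948  -0.0007  0.3181]
 [-0.3181 -0.0015  0.948 ]
 [-0.0002 -1.     -0.0016]]
[0.5294 0.2312]
pos [0.1827 0.5447 0.2305] q [ 1.126   0.2765  1.506  -0.      1.3607 -0.121 ] F [0.1694 0.6582 0.0279] w 0.08527624937608208 t 0.1
shift cm [ 42.8447  13.0748 -18.6757] turn [0.011  7.7811 0.005 ]
```

```bash
python3 -m jog '[255,42.84,0,-18.68,0,7.78,0,255,42.84,0,-18.68,0,7.78,0,255,42.84,0,-18.68,0,7.78,0,255,42.84,0,-18.68,0,7.78,0,255,42.84,0,-18.68,0,7.78,0,255,42.84,0,-18.68,0,7.78,0,255,42.84,0,-18.68,0,7.78,0,255,42.84,0,-18.68,0,7.78,0,255,42.84,0,-18.68,0,7.78,0,255,42.84,0,-18.68,0,7.78,0,255,42.84,11,-18.68,0,7.78,0,255,42.84,13,-18.68,0,7.78,0]' 60
python3 - <<'E'
from h import *
goal([.5294,.2312,.06],9.2)
E
```

```text
clock: 1.6
position: [0.5291, 0.2334, 0.1061]
ee_rot: [0.54, -0.538, 0.457, -0.458]
contact_force: [0.6, 0.5, -1.0]
width: -0.0001
pos [0.5291 0.2334 0.1061] q [0.2948 0.3745 1.6886 0.0007 1.0752 0.1317] F [ 0.6481  0.4679 -1.0268] w -6.077559934786881e-05 t 1.6
shift cm [ 0.2287  4.6111 -0.0221] turn [-0.0229  0.016  -0.0073]
```

```bash
python3 -m jog '[255,0,2,0,0,0,0,255,0,3.5,0,0,0,0,255,0,3.5,0,0,0,0]'
python3 - <<'E'
from h import *
goal([.5294,.2312,.053],9.2)
for n in("scene","top"):
    cv2.imwrite(f"pics/{n}1.png",get_image(n)["color"])
a=cv2.imread("pics/scene1.png");cv2.imwrite("pics/s1c.png",cv2.resize(a[200:410,260:500],None,fx=2.8,fy=2.8,interpolation=cv2.INTER_CUBIC))
E
```

```text
clock: 1.98
position: [0.5288, 0.2325, 0.0709]
ee_rot: [-0.539, 0.539, -0.458, 0.458]
contact_force: [-0.1, 0.3, 0.6]
width: -0.0001
pos [0.5288 0.2325 0.0709] q [0.2937 0.412  1.7297 0.0003 1.0011 0.1315] F [-0.0839  0.3     0.6075] w -0.00010545404186127708 t 1.975
shift cm [0.1386 1.7945 0.0426] turn [ 0.0082  0.0104 -0.0006]
```

View pics/s1c.png

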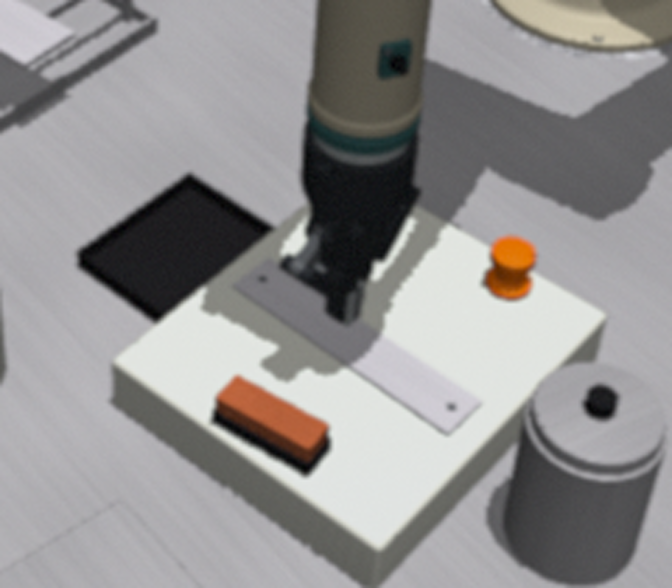

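The shut fingertips (crop 345,315) are just above the middle of the strip, and nothing has been disturbed. Now I lower gently.

```bash
python3 -m jog '[255,0.1,1.0,0,0,0,0,255,0.1,1.5,0,0,0,0,255,0.1,1.6,0,0,0,0,255,0.1,1.6,0,0,0,0]'
```

```text
clock: 2.58
position: [0.5299, 0.2307, 0.0553]
ee_rot: [0.538, -0.538, 0.458, -0.458]
contact_force: [0.2, -0.4, -0.1]
width: 0.0002
```

```bash
python3 -m jog '[255,0,0.1,0,0,0,0,255,0,0.1,0,0,0,0]'; python3 -m jog '[255,0,0.1,0,0,0,0,255,0,0.1,0,0,0,0]'
```

```text
clock: 2.82
position: [0.5299, 0.2308, 0.0544]
ee_rot: [0.539, -0.538, 0.458, -0.458]
contact_force: [0.8, 0.5, 0.1]
width: -0.0
clock: 3.08
position: [0.5298, 0.2308, 0.0532]
ee_rot: [-0.539, 0.539, -0.458, 0.458]
contact_force: [-0.1, 1.1, -0.7]
width: -0.0001
```

```bash
python3 -m jog '[255,0,0.05,0,0,0,0,255,0,0.05,0,0,0,0]'; python3 -m jog '[255,0,0.05,0,0,0,0,255,0,0.05,0,0,0,0]'
```

```text
clock: 3.32
position: [0.5299, 0.2308, 0.0531]
ee_rot: [0.539, -0.538, 0.458, -0.458]
contact_force: [-0.7, 0.0, 2.1]
width: -0.0001
clock: 3.58
position: [0.53, 0.2308, 0.0531]
ee_rot: [0.539, -0.538, 0.458, -0.458]
contact_force: [-1.3, -0.8, 6.3]
width: 0.0002
```

```bash
python3 -m jog '[255,0.2,0,0,0,0,0,255,0.5,0,0,0,0,0,255,0.9,0,0,0,0,0,255,1.3,0,0,0,0,0,255,1.7,0,0,0,0,0,255,2,0,0,0,0,0,255,2,0,0,0,0,0]'
python3 - <<'E'
from h import *
for n in("scene","top"):
    cv2.imwrite(f"pics/{n}2.png",get_image(n)["color"])
a=cv2.imread("pics/scene2.png");cv2.imwrite("pics/s2c.png",cv2.resize(a[200:410,260:500],None,fx=2.8,fy=2.8,interpolation=cv2.INTER_CUBIC))
E
```

```text
clock: 4.45
position: [0.5341, 0.2111, 0.0531]
ee_rot: [0.539, -0.538, 0.458, -0.459]
contact_force: [-0.9, 0.0, 4.8]
width: -0.0002
```

View pics/s2c.png

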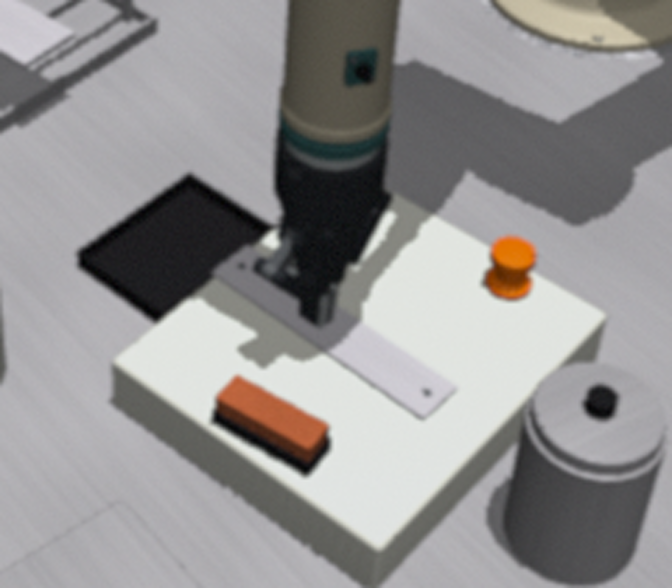

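The strip follows: its far dot went from crop (451,407) to (427,392). I'll continue another 5 cm.

```bash
python3 -m jog '[255,0.2,0.02,0,0,0,0,255,0.6,0.02,0,0,0,0,255,1.1,0.02,0,0,0,0,255,1.6,0.02,0,0,0,0,255,2.1,0.02,0,0,0,0,255,2.6,0.02,0,0,0,0,255,3.1,0.02,0,0,0,0,255,3.6,0.02,0,0,0,0,255,4.1,0.02,0,0,0,0,255,4.6,0.02,0,0,0,0,255,5,0.02,0,0,0,0,255,5,0.02,0,0,0,0]'
python3 - <<'E'
from h import *
for n in("scene","top"):
    cv2.imwrite(f"pics/{n}3.png",get_image(n)["color"])
a=cv2.imread("pics/scene3.png");cv2.imwrite("pics/s3c.png",cv2.resize(a[200:410,260:500],None,fx=2.8,fy=2.8,interpolation=cv2.INTER_CUBIC))
E
```

```text
clock: 6.05
position: [0.5423, 0.1616, 0.0531]
ee_rot: [0.539, -0.538, 0.458, -0.459]
contact_force: [-0.9, -0.7, 7.0]
width: 0.0001
```

View pics/s3c.png

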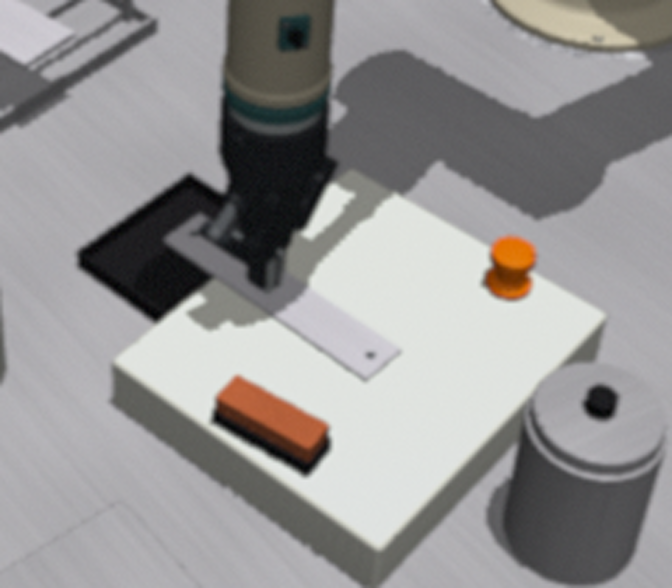

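The strip's end at crop (168,238) now sticks out over the tray. I'll raise, back the fingers clear, and measure.

```bash
python3 -m jog '[255,0,-1,0,0,0,0,255,0,-5,0,0,0,0,255,0,-11,0,0,0,0,120,0,-11,-6,0,0,0,0,0,-11,-12,0,0,0,0,0,-11,-12,0,0,0]'
python3 - <<'E'
from h import *
for n in("scene","top"):
    cv2.imwrite(f"pics/{n}4.png",get_image(n)["color"])
a=cv2.imread("pics/scene4.png");cv2.imwrite("pics/s4c.png",cv2.resize(a[250:390,270:440],None,fx=4,fy=4,interpolation=cv2.INTER_CUBIC))
a=cv2.imread("pics/top4.png");cv2.imwrite("pics/t4c.png",cv2.resize(a[180:300,160:310],None,fx=5,fy=5,interpolation=cv2.INTER_CUBIC))
goal([0,0,0],0)
E
```

```text
clock: 6.9
position: [0.4162, 0.1416, 0.1615]
ee_rot: [-0.537, 0.54, -0.459, 0.457]
contact_force: [-0.5, -0.8, 0.5]
width: 0.0546
pos [0.4226 0.1425 0.1627] q [ 0.1689  0.1344  1.8754 -0.      1.1299  0.0081] F [1.1262 0.5915 1.0521] w 0.06902337385929827 t 7.0
shift cm [  7.2966  16.1814 -44.0316] turn [-0.0141  1.1519 -0.0012]
```

View pics/s4c.png

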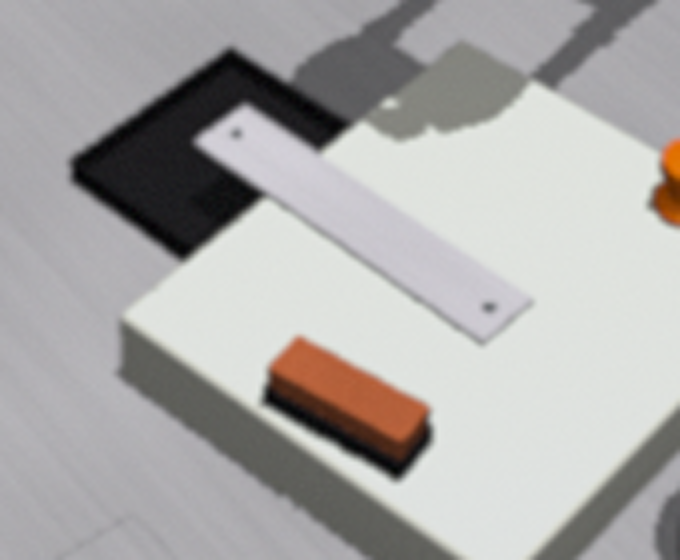

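View pics/t4c.png

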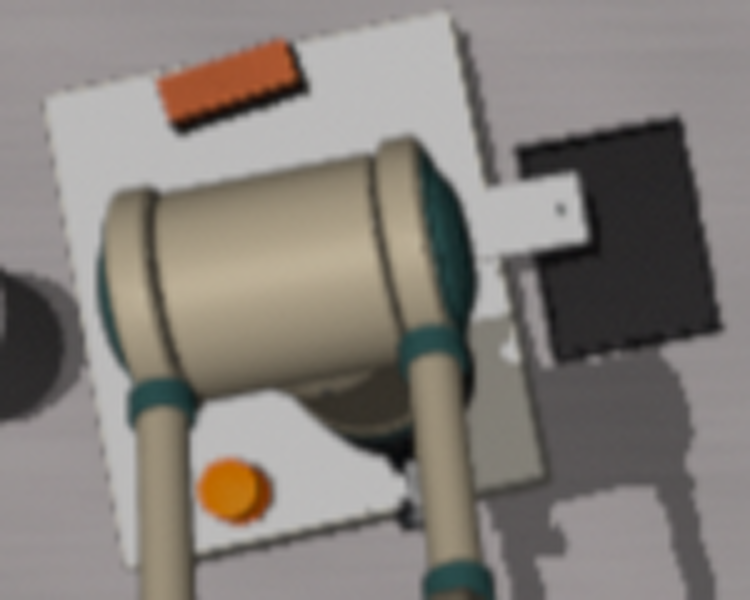

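```bash
python3 - <<'E'
from h import *
a=crop('scene',[(247,103),(194,141),(482,343),(533,302)],(270,250),4,.053);print(a,a.mean(0))
d=crop('scene',[(237,133),(489,307)],(270,250),4,.053);print(d,d.mean(0))
print(np.degrees(np.arctan2(*((a[2]+a[3]-a[0]-a[1])[::-1]))),np.degrees(np.arctan2(*((d[1]-d[0])[::-1]))))
print(crop('top',[(561,209),(578,173),(589,243)],(160,180),5,.053))
th=np.radians(10.8);ux=np.array([np.cos(th),np.sin(th)]);uy=np.array([-np.sin(th),np.cos(th)])
e=(a[0]+a[1])/2-np.array([.516,.2417]);print('end in block',e@ux,e@uy)
e=d.mean(0)-.1*(d[1]-d[0])/np.linalg.norm(d[1]-d[0])-np.array([.516,.2417]);print('end in block',e@ux,e@uy)
E
```

```text
[[0.5346 0.0708]
 [0.5753 0.0774]
 [0.545  0.2751]
 [0.5066 0.2702]] [0.5404 0.1734]
[[0.5531 0.0861]
 [0.5266 0.2596]] [0.5398 0.1729]
98.3441993054969 98.68085022250385
[[0.5535 0.088 ]
 [0.5743 0.0781]
 [0.5333 0.0723]]
end in block 0.006845102808196995 -0.1719650951177762
end in block 0.006807341040364067 -0.17199800377585214
```

```bash
python3 - <<'E'
from h import *
goal([.5525,.0904,.030],8.5)
E
```

```text
pos [0.4226 0.1425 0.1627] q [ 0.1689  0.1344  1.8754 -0.      1.1299  0.0081] F [1.1262 0.5915 1.0521] w 0.06902337385929827 t 7.0
shift cm [ 7.2215 13.2916 11.9588] turn [-0.0141  0.0894 -0.0001]
```

```bash
python3 -m jog '[0,3.5,0,6,0,0.09,0,0,7.2,0,12,0,0.09,0,0,7.2,0,12,0,0.09,0,0,7.2,5,12,0,0.09,0,0,7.2,5,12,0,0.09,0,0,7.2,5,12,0,0.09,0]'
python3 - <<'E'
from h import *
goal([.5525,.0904,.030],8.5)
for n in("scene","top"):
    cv2.imwrite(f"pics/{n}5.png",get_image(n)["color"])
a=cv2.imread("pics/scene5.png");cv2.imwrite("pics/s5c.png",cv2.resize(a[200:390,250:460],None,fx=3,fy=3,interpolation=cv2.INTER_CUBIC))
E
```

```text
clock: 7.75
position: [0.5532, 0.0909, 0.1129]
ee_rot: [0.536, -0.535, 0.461, -0.462]
contact_force: [0.1, 0.4, 0.4]
width: 0.0852
pos [0.5532 0.0909 0.1129] q [ 0.0387  0.3454  1.7167  0.0002  1.0788 -0.1099] F [0.1211 0.4096 0.4487] w 0.08521854412962186 t 7.75
shift cm [ 0.0441  8.2921 -0.0808] turn [-0.0057  0.001  -0.0008]
```

View pics/s5c.png

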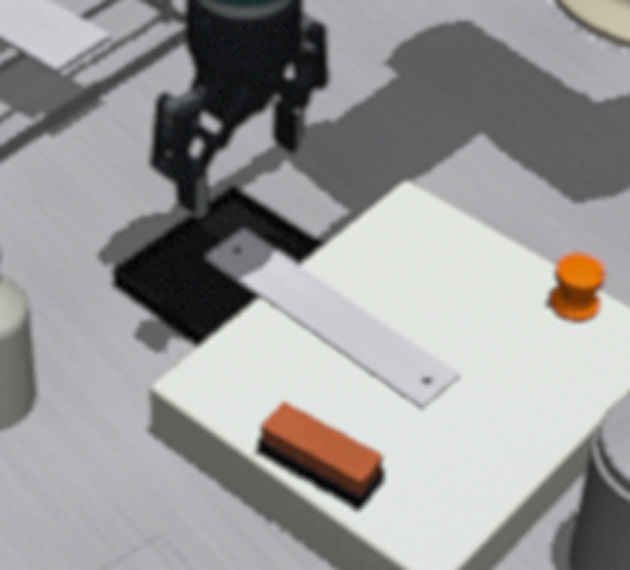

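The open fingers straddle the strip end from above, at crop (195,200) and (290,145). Descend.

```bash
python3 -m jog '[0,0,3,-0.05,0,0,0,0,0,6,-0.05,0,0,0,0,0,8,-0.05,0,0,0,0,0,8.3,-0.05,0,0,0,0,0,8.3,-0.05,0,0,0]' 60
python3 - <<'E'
from h import *
goal([.5525,.0904,.030],8.5)
cv2.imwrite("pics/scene6.png",get_image("scene")["color"])
a=cv2.imread("pics/scene6.png");cv2.imwrite("pics/s6c.png",cv2.resize(a[200:390,250:460],None,fx=3,fy=3,interpolation=cv2.INTER_CUBIC))
E
```

```text
clock: 8.48
position: [0.5531, 0.0907, 0.0304]
ee_rot: [0.536, -0.535, 0.461, -0.462]
contact_force: [0.7, -0.5, -0.8]
width: 0.0854
pos [0.5531 0.0907 0.0304] q [ 0.0384  0.437   1.816   0.0001  0.8861 -0.1101] F [ 0.7081 -0.4877 -0.8091] w 0.08535935881362436 t 8.475
shift cm [ 0.0227  0.0432 -0.0644] turn [-0.0178  0.0003  0.0013]
```

View pics/s6c.png

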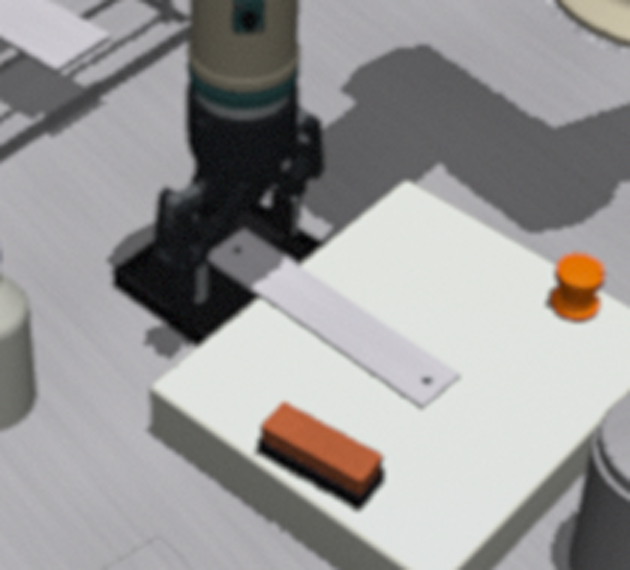

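```bash
python3 -m jog '[60,0,0,0,0,0,0,100,0,0,0,0,0,0,140,0,0,0,0,0,0,255,0,0,0,0,0,0,255,0,0,0,0,0,0,255,0,0,0,0,0,0,255,0,0,0,0,0,0]' 70
python3 - <<'E'
from h import *
goal([.5525,.0904,.030],8.5)
cv2.imwrite("pics/scene7.png",get_image("scene")["color"])
a=cv2.imread("pics/scene7.png");cv2.imwrite("pics/s7c.png",cv2.resize(a[200:390,250:460],None,fx=3,fy=3,interpolation=cv2.INTER_CUBIC))
E
```

```text
clock: 9.4
position: [0.5523, 0.0905, 0.0292]
ee_rot: [0.536, -0.535, 0.462, -0.462]
contact_force: [-0.3, -0.0, 2.7]
width: 0.0378
pos [0.5523 0.0905 0.0292] q [ 0.0381  0.4383  1.8175  0.0001  0.8852 -0.11  ] F [-0.2772 -0.0499  2.6568] w 0.03783922501107617 t 9.4
shift cm [ 0.0171 -0.075   0.0202] turn [-0.0036 -0.0019 -0.0003]
```

View pics/s7c.png

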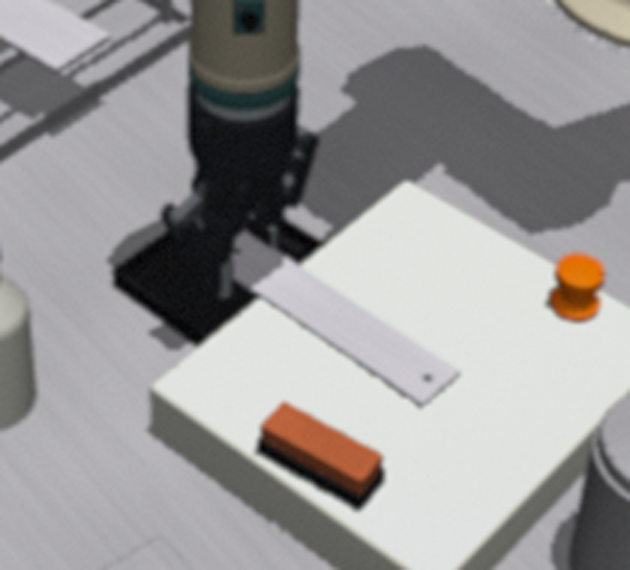

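Gripped at 38 mm, which is the strip's width. I'll lift a little and check.

```bash
python3 -m jog '[255,0,-0.5,0,0,0,0,255,0,-1.5,0,0,0,0,255,0,-3,0,0,0,0,255,0,-5,0,0,0,0,255,0,-5,0,0,0,0,255,0,-5,0,0,0,0]'
python3 - <<'E'
from h import *
goal([.5525,.0904,.030],8.5)
cv2.imwrite("pics/scene8.png",get_image("scene")["color"])
a=cv2.imread("pics/scene8.png");cv2.imwrite("pics/s8c.png",cv2.resize(a[200:390,250:460],None,fx=3,fy=3,interpolation=cv2.INTER_CUBIC))
E
```

```text
clock: 10.2
position: [0.5518, 0.0905, 0.0791]
ee_rot: [-0.536, 0.536, -0.462, 0.462]
contact_force: [-0.5, -0.0, -1.1]
width: 0.0375
pos [0.5518 0.0905 0.0791] q [ 0.0381  0.3791  1.7621  0.0001  1.0006 -0.1101] F [-0.4804 -0.0341 -1.1041] w 0.037545585121464706 t 10.2
shift cm [0.0215 4.9107 0.0701] turn [ 0.0006 -0.0013 -0.0004]
```

View pics/s8c.png

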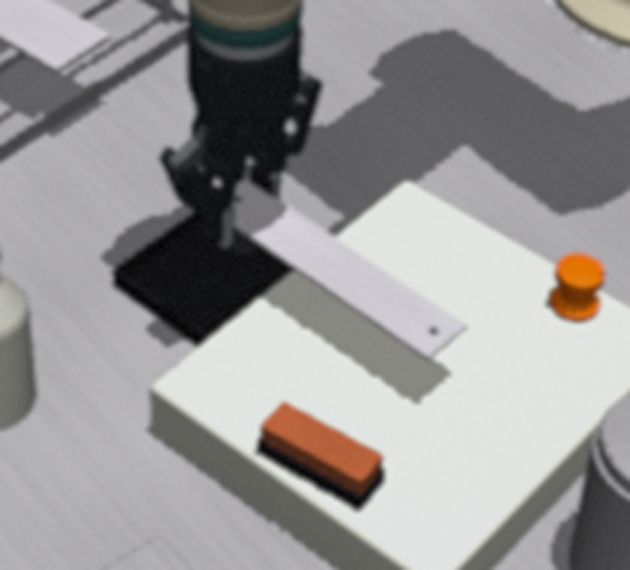

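```bash
python3 - <<'E'
from h import *
goal([.480,-.3346,.15],10.8)
E
```

```text
pos [0.5515 0.0905 0.0787] q [ 0.0381  0.3796  1.7624  0.0001  1.0005 -0.1101] F [-0.1019 -0.3839 -0.5539] w 0.037427237222830666 t 10.25
shift cm [ 40.9878  -7.1261 -13.3553] turn [ 0.007  -0.2889 -0.0013]
```

```bash
python3 -m jog '[255,0,-3,0,0,0,0,255,1,-7.1,0,0,0,0,255,5,-7.1,-2,0,0,0,255,9,-7.1,-3,0,0,0,255,13,-7.1,-4,0,0,0,255,17,-7.1,-5,0,0,0,255,21,-7.1,-6,0,0,0,255,25,-7.1,-8,0,0,0,255,29,-7.1,-9.5,0,-0.1,0,255,33,-7.1,-11,0,-0.2,0,255,37,-7.1,-12.5,0,-0.29,0,255,40,-7.1,-13.2,0,-0.29,0]'
python3 -m jog '[255,0.6,0,-0.1,0,0,0,255,1,0,-0.15,0,0,0,255,1,0,-0.15,0,0,0,255,1,0,-0.15,0,0,0]'
python3 - <<'E'
from h import *
goal([.480,-.3346,.0495],10.8)
for n in("scene","top"):
    cv2.imwrite(f"pics/{n}9.png",get_image(n)["color"])
a=cv2.imread("pics/scene9.png");cv2.imwrite("pics/s9c.png",cv2.resize(a[100:270,160:360],None,fx=4,fy=3.5*4/4,interpolation=cv2.INTER_CUBIC)) if 0 else cv2.imwrite("pics/s9c.png",cv2.resize(a[110:260,160:360],None,fx=4,fy=4,interpolation=cv2.INTER_CUBIC))
a=cv2.imread("pics/top9.png");cv2.imwrite("pics/t9c.png",cv2.resize(a[150:300,300:500],None,fx=4,fy=4,interpolation=cv2.INTER_CUBIC))
E
```

```text
clock: 11.75
position: [0.4794, -0.326, 0.149]
ee_rot: [-0.545, 0.545, -0.452, 0.45]
contact_force: [-0.2, -0.1, -1.0]
width: 0.0377
clock: 12.25
position: [0.4811, -0.3336, 0.15]
ee_rot: [0.545, -0.545, 0.451, -0.45]
contact_force: [0.6, 0.9, -0.2]
width: 0.0376
pos [ 0.4811 -0.3336  0.15  ] q [-0.7254  0.3469  1.6099  0.0004  1.1855 -0.9153] F [ 0.574   0.8984 -0.1756] w 0.03759840501207524 t 12.25
shift cm [ 0.0876 10.0534 -0.122 ] turn [ 0.0005  0.009  -0.0049]
```

View pics/s9c.png

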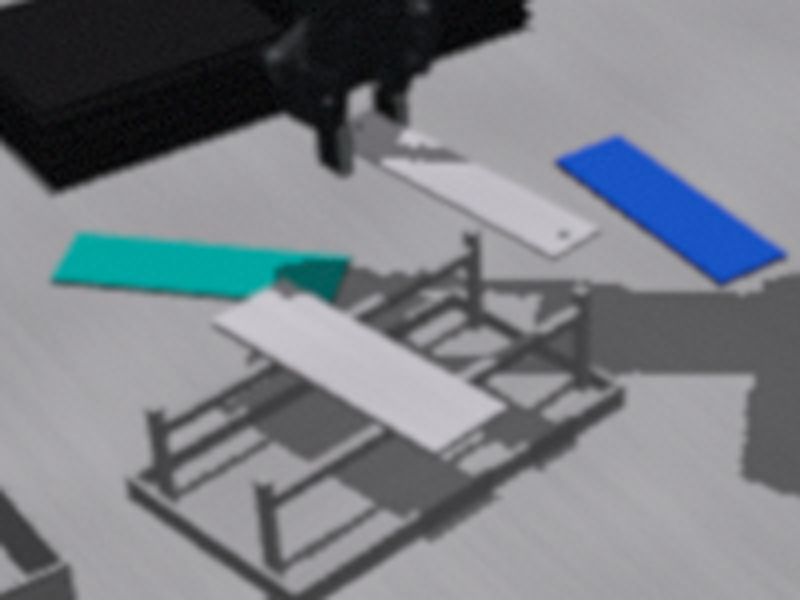

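View pics/t9c.png

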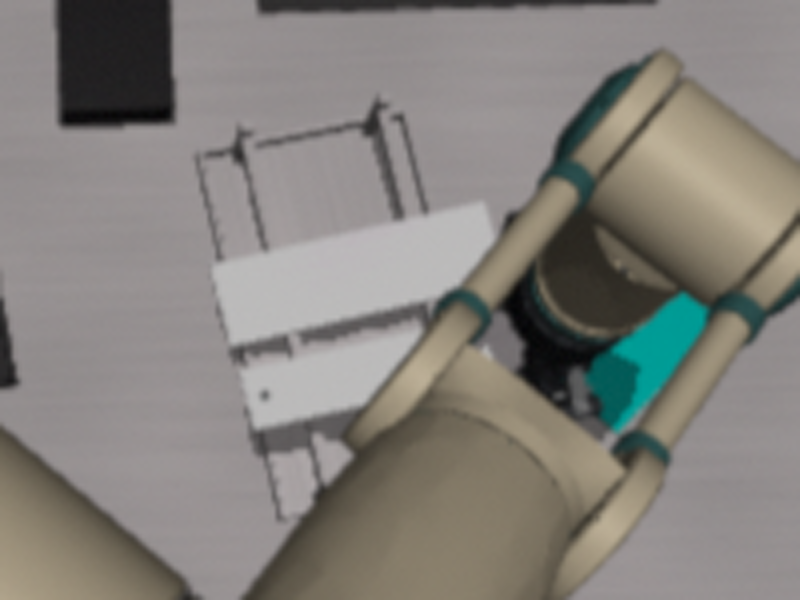

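The strip hangs nearly level over the rack's −x side. Its free-end dot is at top crop (265,395) and scene crop (565,234). I'll triangulate the free end for height and heading.

```bash
python3 - <<'E'
from h import *
def tri(ps,pt):
    P=[np.c_[C[n][0]@np.c_[C[n][1],C[n][2]]].reshape(3,4) for n in('scene','top')]
    a=[(ps[0]+.5)/4-.5+160,(ps[1]+.5)/4-.5+110];b=[(pt[0]+.5)/4-.5+300,(pt[1]+.5)/4-.5+150]
    X=cv2.triangulatePoints(P[0],P[1],np.array(a),np.array(b));return (X[:3]/X[3]).ravel()
d=tri((565,234),(265,395));print('dot',d,tri((553,258),(243,378)),tri((598,232),(257,430)))
s=get_state()['position'];v=d[:2]-s[:2];print('dist',np.linalg.norm(v),'ang',np.degrees(np.arctan2(v[1],v[0])))
u=v/np.linalg.norm(v);c=s[:2]+u*(np.linalg.norm(v)-.088)
for y in(10.5,10.8,11.2):
    th=np.radians(y);r=c-np.array([.538,-.238]);print('centre in rack',r@[np.cos(th),np.sin(th)],r@[-np.sin(th),np.cos(th)])
E
```

```text
dot [ 0.4485 -0.1637  0.1728] [ 0.463  -0.1525  0.1673] [ 0.4274 -0.1588  0.1685]
dist 0.17321655187011267 ang 100.86096820283349
centre in rack -0.07394361662330431 0.0013508724288860804
centre in rack -0.07393552990332476 0.0017380200136650431
centre in rack -0.07392159457649629 0.00225414083886613
```

The strip's centre reads (−74, +2) mm in the rack frame, square, with the free end drooping a few mm at most. Lowering.

```bash
python3 -m jog '[255,0,3,0,0,0,0,255,0,6,0,0,0,0,255,0,8,0,0,0,0,255,0,9,0,0,0,0,255,0,9.5,0,0,0,0,255,0,9.5,0,0,0,0,255,0,9.5,0,0,0,0]'
python3 -m jog '[255,0,0.2,0,0,0,0,255,0,0.3,0,0,0,0,255,0,0.3,0,0,0,0]'
python3 - <<'E'
from h import *
goal([.480,-.3346,.0495],10.8)
cv2.imwrite("pics/scene10.png",get_image("scene")["color"])
a=cv2.imread("pics/scene10.png");cv2.imwrite("pics/s10c.png",cv2.resize(a[110:260,160:360],None,fx=4,fy=4,interpolation=cv2.INTER_CUBIC))
E
```

```text
clock: 13.22
position: [0.4814, -0.3351, 0.0559]
ee_rot: [0.545, -0.545, 0.45, -0.451]
contact_force: [0.4, 0.2, -1.7]
width: 0.0375
clock: 13.6
position: [0.4809, -0.3346, 0.0521]
ee_rot: [0.545, -0.545, 0.451, -0.451]
contact_force: [0.1, -0.4, -0.4]
width: 0.0374
pos [ 0.4809 -0.3346  0.0521] q [-0.7267  0.4428  1.7331  0.0001  0.9658 -0.9154] F [ 0.1485 -0.3828 -0.3828] w 0.03744605958718343 t 13.6
shift cm [-0.0203  0.2556 -0.0873] turn [-0.0001  0.0004 -0.0012]
```

View pics/s10c.png

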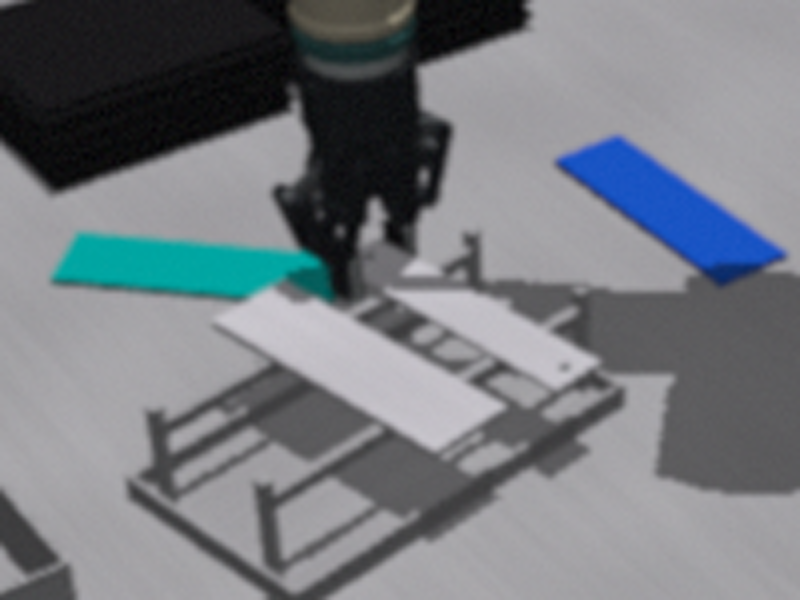

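The strip is just above both rails, with a clear gap to the wide plate. I'll lower in small steps, watching the force.

```bash
python3 -m jog '[255,0,0.1,0,0,0,0,255,0,0.15,0,0,0,0,255,0,0.15,0,0,0,0]'; python3 -m jog '[255,0,0.1,0,0,0,0,255,0,0.1,0,0,0,0]';  python3 -m jog '[255,0,0.05,0,0,0,0,255,0,0.05,0,0,0,0]'
```

```text
clock: 14.02
position: [0.4809, -0.3347, 0.0505]
ee_rot: [0.545, -0.545, 0.451, -0.451]
contact_force: [-0.2, -0.9, 0.2]
width: 0.038
clock: 14.28
position: [0.481, -0.3347, 0.0499]
ee_rot: [0.545, -0.545, 0.451, -0.451]
contact_force: [-0.8, -0.4, 1.4]
width: 0.0375
clock: 14.52
position: [0.481, -0.3348, 0.0495]
ee_rot: [0.545, -0.545, 0.451, -0.451]
contact_force: [-0.6, 1.1, 4.5]
width: 0.0372
```

Contact with the rails at 4.5 N, so the strip is seated. Opening partway only, to keep clear of the plate.

```bash
python3 -m jog '[130,0,0,0,0,0,0,120,0,0,0,0,0,0,110,0,0,0,0,0,0,100,0,0,0,0,0,0,95,0,0,0,0,0,0,95,0,0,0,0,0,0]'
python3 - <<'E'
from h import *
cv2.imwrite("pics/scene11.png",get_image("scene")["color"])
a=cv2.imread("pics/scene11.png");cv2.imwrite("pics/s11c.png",cv2.resize(a[110:260,160:360],None,fx=4,fy=4,interpolation=cv2.INTER_CUBIC))
E
```

```text
clock: 15.28
position: [0.481, -0.3347, 0.049]
ee_rot: [0.545, -0.545, 0.451, -0.451]
contact_force: [0.0, -1.1, 0.5]
width: 0.0535
```

View pics/s11c.png

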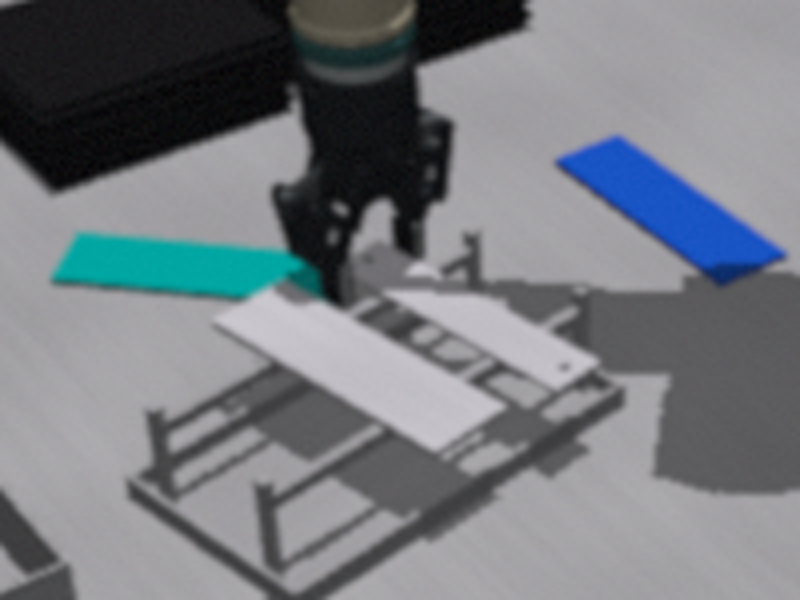

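Released at 53 mm opening with about 7 mm of clearance on each side, and the strip stayed put. I'll raise straight up and look.

```bash
python3 -m jog '[95,0,-0.5,0,0,0,0,95,0,-2,0,0,0,0,95,0,-5,0,0,0,0,95,0,-9,0,0,0,0,95,0,-12,0,0,0,0,95,5,-13,0,0,0,0,95,10,-13,0,0,0,0,95,15,-13,0,0,0,0,95,17,-13,0,0,0,0,95,17,-13,0,0,0,0]'
python3 - <<'E'
from h import *
for n in("scene","top"):
    cv2.imwrite(f"pics/{n}12.png",get_image(n)["color"])
a=cv2.imread("pics/scene12.png");cv2.imwrite("pics/s12c.png",cv2.resize(a[110:260,160:360],None,fx=4,fy=4,interpolation=cv2.INTER_CUBIC))
a=cv2.imread("pics/top12.png");cv2.imwrite("pics/t12c.png",cv2.resize(a[150:300,300:500],None,fx=4,fy=4,interpolation=cv2.INTER_CUBIC))
E
```

```text
clock: 16.58
position: [0.5127, -0.5031, 0.1794]
ee_rot: [-0.544, 0.545, -0.451, 0.451]
contact_force: [-0.3, -0.1, -0.1]
width: 0.0537
```

View pics/s12c.png

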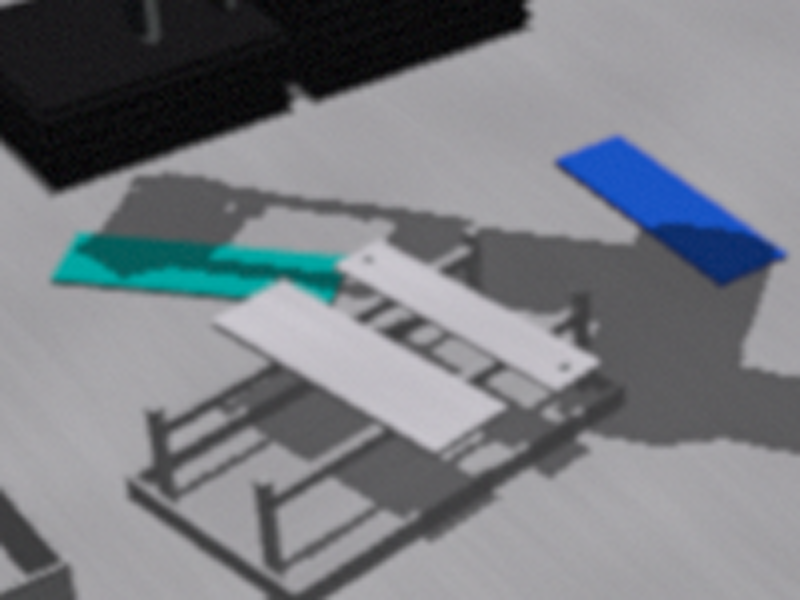

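View pics/t12c.png

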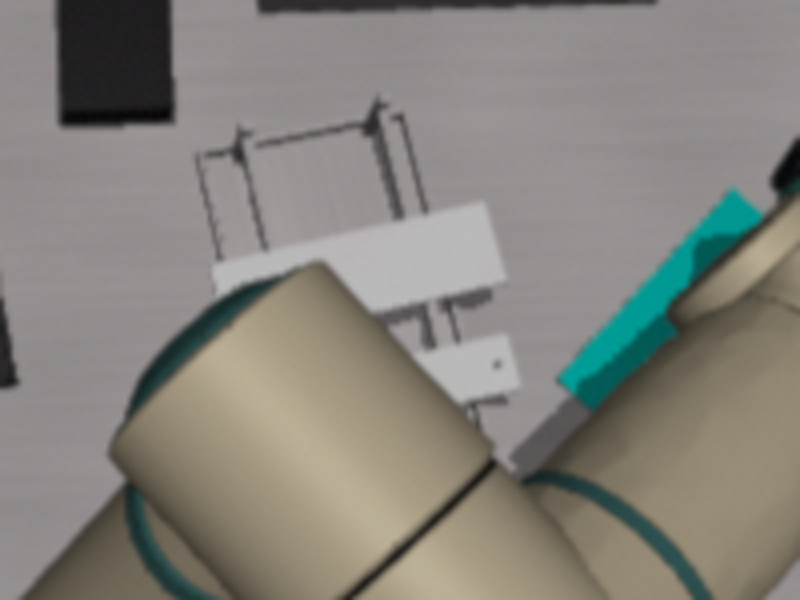

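View pics/scene12.png

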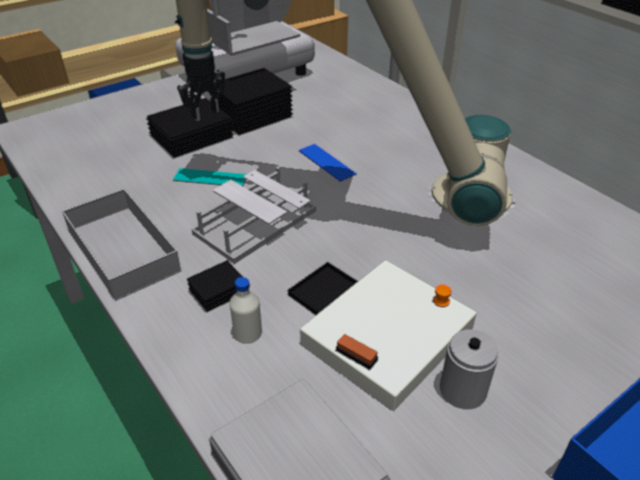

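```bash
python3 - <<'E'
from h import *
d=crop('scene',[(368,260),(565,366)],(160,110),4,.073)
t=crop('top',[(497,364)],(300,150),4,.073);print(d,t)
th=np.radians(10.8);r=d.mean(0)-[.538,-.238];v=d[1]-d[0]
print('dist',np.linalg.norm(v),'rack',r@[np.cos(th),np.sin(th)],r@[-np.sin(th),np.cos(th)],'ang',np.degrees(np.arctan2(v[1],v[0])))
p=crop('scene',[(280,283),(507,406),(437,453),(213,322)],(160,110),4,.075);print('plate',p.mean(0))
a=cv2.imread('pics/scene0.png').astype(int);b=cv2.imread('pics/scene12.png').astype(int)
for n,(x0,y0,x1,y1) in dict(stone=(335,332,380,370),wheel=(430,282,455,308),can=(440,330,498,408),tray=(286,262,340,295),spray=(228,276,264,344),stack=(186,260,238,308)).items():
    print(n,abs(a-b)[y0:y1,x0:x1].mean(),abs(a-b)[y0:y1,x0:x1].max())
E
```

```text
[[ 0.4846 -0.3393]
 [ 0.4475 -0.1684]] [[ 0.4827 -0.3367]]
dist 0.1748881884430001 rack -0.07364215799457455 -0.0020482802878312493 ang 102.23866137865045
plate [ 0.5514 -0.2441]
stone 2.804093567251462 10
wheel 2.9774358974358974 12
can 2.4533598585322722 8
tray 2.5192667414889636 11
spray 2.621868191721133 11
stack 2.465811965811966 13
```

Every check fits: the strip is centred and square within about 1.5°, the plate has not moved, and the other items are unchanged. Handing in.

```bash
python3 -c "
from rig import *
print(sign_off())"
```

```text
the job is handed in; nothing more can be done
None
```

The strip is lying across both rails in the free space beside the wide plate. I handed the job in at about 16.7 s; `sign_off()` gives no verdict.

I dragged it 70 mm under shut fingertips with 5–7 N until its end stuck out about 52 mm over the tray. Then I gripped that end across its 40 mm width, carried it over, lowered it until the rails pushed back with 4.5 N, and let go by opening the fingers only partway.

**Last checks:**
- **Position:** the strip's centre is at about x = −74 mm, y = −2 mm in the rack frame. It is square to the rails within about 1.5°.
- **Flatness:** it looks flat on the rails in the scene picture. I did not measure its height separately after letting go.
- **Wide plate:** there is a visible gap between it and the strip. The plate reads within 2 mm of where it started, which is within measuring error.
- **Stone, wheel, canister, tray, bottle and tray stack:** their patches in the scene picture match the first one apart from image noise.
- **Disagreement:** the two cameras differ by 2–3 mm on the strip's dot, roughly the calibration error. No check failed.

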